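# Set up the next sauce jar for filling

### The job

Sauce is being ladled from the tall steel pot into stoneware jars through a steel funnel, and the first jar is full. Get the next one ready: with its lid still on, slide it along the worktop, without lifting it, gently up against the pot; then lift its lid off by the knob and set it knob up in the middle of the single side plate; then move the funnel over from the full jar and set it in the open mouth. Drop nothing, and leave the full jar and the other things where they stand.

Things in the scene. Friction and masses are not known exactly. Their poses are not given: they have to be found in the camera images.
- next_jar: squat grey-cream stoneware jar, upright: body 128 mm across (widest 20 to 60 mm up), 112 mm high, shoulder sloping in from 60 to 94 mm up, then a straight neck, 58 mm outside with a 46 mm bore; 0.7 kg; too wide to grasp. Origin at the centre of its underside, z up. The next jar: the one that wears the lid at the start.
- full_jar: squat grey-cream stoneware jar, upright: body 128 mm across (widest 20 to 60 mm up), 112 mm high, shoulder sloping in from 60 to 94 mm up, then a straight neck, 58 mm outside with a 46 mm bore; 0.7 kg; too wide to grasp. Origin at the centre of its underside, z up. The full jar: same shape, told apart by the funnel in its mouth at the start.
- jar_lid: loose stoneware lid on the next jar: 66 mm flange, underside 10 mm, top 15 (edge) to 22 mm above the origin; below it a plug 41 mm across that hangs loosely in the bore; on top a knob, head 30 mm across from 36 to 55 mm above the origin on an 18 mm stalk; 57 mm high, 0.16 kg. Origin at the centre of the plug's underside, z up to the knob; on the jar it is 102 mm above the jar's origin.
- funnel: steel funnel, 87 mm high, 0.1 kg: straight round collar 64 mm across from 70 to 87 mm above the origin (grasp across it), cone from 64 mm at 70 mm to 22 mm at 40 mm up, then a spout tapering to 16 mm. Origin at the centre of the spout's lower end, z up to the collar. Seated, its cone hangs in the rim of a jar's bore with the origin about 55 mm above the jar's origin.
- lid_plate: the single white side plate, fixed, 175 mm across, rim 15 mm high, flat middle about 100 mm across and 7 mm high, on the worktop to the right of the jars. Origin at the centre of its underside.
- sauce_pot: tall round steel pot with sauce and a ladle, fixed, between the jars: 202 mm across, 201 mm high, ladle handle up to 300 mm; two thin ears near its rim reach 128 mm from the axis along its y axis. Origin at the centre of its underside, on its axis. A jar against it has its axis about 165 mm from the pot's.
- order_bell: bystander: order bell, chrome dome on a black foot, 86 mm across, 68 mm high, on the left by the worktop's front edge; origin under its centre

How it is judged:
On the way, in this order (a step that is already met when the one before it is completed fails the run):
1. the next jar stands up against the pot (axes less than 182 mm apart) with its lid still on (horizontal distance between next_jar and sauce_pot below 0.182 m and angle between next_jar's own z axis and vertical below 0.12 rad and horizontal distance between jar_lid and next_jar below 0.008 m and z of jar_lid in the frame of next_jar between 0.098 and 0.106 m), for 0.2 s.
2. the lid lies let go, knob up and flat, in the middle of the side plate (centres less than 35 mm apart) (horizontal distance between next_jar and sauce_pot below 0.182 m and angle between next_jar's own z axis and vertical below 0.12 rad and horizontal distance between jar_lid and lid_plate below 0.035 m and z of jar_lid in the frame of lid_plate between 0.002 and 0.014 m and angle between jar_lid's own z axis and vertical below 0.2 rad and linear speed of jar_lid below 0.05 m/s and contact force between jar_lid and the fingers below 0.1 N), for 0.2 s.
At the end, for the whole second after the job is handed in: Next jar upright by the pot (axes under 182 mm apart); lid at rest, knob up, within 35 mm of the plate's centre, tilt under 0.2 rad; funnel at rest in the next jar, within 9 mm of its axis, origin 48 to 60 mm above its foot, tilt under 0.12 rad; full jar upright, moved under 30 mm (horizontal distance between next_jar and sauce_pot below 0.182 m and angle between each of next_jar, funnel's own z axis and vertical below 0.12 rad and horizontal distance between jar_lid and lid_plate below 0.035 m and z of jar_lid in the frame of lid_plate between 0.002 and 0.014 m and angle between jar_lid's own z axis and vertical below 0.2 rad and linear speed of each of jar_lid, funnel, next_jar below 0.05 m/s and horizontal distance between funnel and next_jar below 0.009 m and z of funnel in the frame of next_jar between 0.048 and 0.06 m and distance of full_jar from where it was at the start of the episode below 0.03 m and angle between full_jar's own z axis and vertical below 0.1 rad); the robot touches nothing.
It fails at once if a jar is lifted off the worktop (more than 20 mm) or tipped (more than 0.35 rad) (height (world z) of any of next_jar, full_jar above 0.02 m or angle between any of next_jar, full_jar's own z axis and vertical above 0.35 rad).
It fails at once if the full jar is moved from its place (30 mm) (distance of full_jar from where it was at the start of the episode above 0.03 m).
It fails at once if the jar is rammed against the pot (more than 40 N) (contact force between next_jar and sauce_pot above 40 N).
It fails at once if the lid or the funnel is dropped (falls faster than 0.7 m/s out of the fingers) ((linear speed of jar_lid above 0.7 m/s and contact force between jar_lid and the fingers below 0.1 N) or (linear speed of funnel above 0.7 m/s and contact force between funnel and the fingers below 0.1 N)).
It fails at once if the order bell is pushed out of place (50 mm) (distance of order_bell from where it was at the start of the episode above 0.05 m).
It also fails if it takes over 72 s, if anything falls off the work surface, if the arm or the gripper's body presses on something with over 40 N, if the wrist force passes 120 N, or if a joint passes its speed limit or range.

### The arm

A 7-joint arm with a two-finger parallel gripper is mounted at the origin on a cart in front of the work surface, level with it; the furniture and walls round the work are solid. World frame = base frame: x ahead of the robot, y to its left, z up, the work surface at z = 0. Lengths are in m, angles in rad, forces in N, time in s.
With the tool pointing down it reaches from about 0.4 to 0.875 m from the base axis. Payload 19.3 kg.
Tool frame: the origin (TCP) lies at the very end of the fingers, on their centre line; the grasp point (between the pads) lies 19 mm behind it; z points along the fingers, y is the line along which they close (so a half turn about z gives the same grasp; the last joint's range is limited). The gripper opens to 85 mm and grips with 20 to 120 N. Pads are 22 mm wide; open, the fingers measure 114 mm over their backs; the gripper's body (76 mm by 85 mm) begins 54 mm behind the grasp point. The pads swing forward as they close: fully open they stand 13 mm farther back than shut.
Start: joints at [1.148, 0.521, -0.036, 1.599, 0.021, 1.021, -0.113], TCP at [0.216, -0.587, 0.231] pointing down, gripper open.
Joint ranges: [-2.91, 2.91], [-0.3, 2.13], [-1.5, 1.42], [0.17, 2.43], [-1.26, 4.41], [0.16, 1.93], [-2.52, 2.52]. Speed limits (rad/s): [1.89, 1.89, 2.39, 2.39, 3.01, 3.01, 3.01].

### API

Orientations are given as [roll, pitch, yaw] about the fixed x, y, z axes, in that order (R = Rz(yaw) Ry(pitch) Rx(roll)).
In Python, from workcell import monitor, optics, workorder gives the robot as it stands.
- The arm moves only by the tool apply_moves, never from a script. Its arguments are lists of equal length, an entry for each row: "linear": the shift along the tool's x, y, z each as a share of 0.1 m, from -1 to 1, a list of three; "delta_rot": the turn, a rotation vector about the tool's x, y, z each as a share of 120 degrees, from -1 to 1, a list of three. A call has exactly 5 rows; each row is the pose to reach, as a shift and turn from the pose commanded when the call began, along the tool's axes at that moment; what a row does not reach only later rows make up. A row lasts 1/12 s, in which the tool goes at most 41.7 mm and 7.16 degrees, less where a joint would pass 70% of its speed; a pose out of reach is approached as far as the arm can. A call with a number of a shift or a turn outside -1 to 1 is refused whole. A call with a gripper value outside its range is refused whole. "gripper" is the opening, from -1 (shut) to 1 (fully open), set as the call begins (left out, the last holds). The fingers move at their own pace and stop on an object; "force" is the grip in N (left out, the last holds). Time passes only in rows, so rows that repeat a pose let the fingers close, or fill a call up. It gives the time, the measured TCP pose, the force, the opening and the grip force at its end, in the units of the state.
- monitor.observe(): the state, without advancing time (a new reading comes with each control period).
- optics.grab_frame(name): name is "side" or "top" or "wrist"; returns (picture, depth): 384x512x3 uint8, red, green, blue; 384x512 float32, m along the optical axis (not along the pixel's ray), 0 where there is no reading.
- optics.camera_info(name): a dict with "fx", "fy", "cx", "cy" (pixels), "rvec" (rotation vector, rad) and "tvec" (3), from world to camera coordinates, as OpenCV has them; the wrist camera has in their place "T_tool_cam" (4x4, takes a point from camera to tool coordinates, whose origin is the TCP and whose axes are the flange's). Camera axes: x right, y down, z forward; pixel columns grow to the right and rows downward; lengths in m; the calibration is good to about 2 mm. The wrist camera is an equidistant fisheye: a pixel r from the principal point sees the ray r / f radians off the axis. A picture is of the moment at which its call begins: read the wrist's pose just before it. camera_info takes no time and is no camera call.
- workorder.job_done(): hands the job in; it is judged then, once.
The state is a dict: "clock": time; "qpos": joint angles; "qd": joint speeds; "joint_efforts": joint torques, N m; "position": TCP position; "tool_rot": TCP orientation; "force": force on the tool from outside, world axes, zero at the start; "moment": the same for the moment, N m; "grip_width": finger opening in m; "finger_force": force on a finger pad.
Only numpy, scipy, OpenCV 4.12 (cv2) and the standard library are available. Lean on these libraries where they do the work, as an engineer would, in place of code of your own. Each camera call takes 0.05 s, during which the arm holds its last target. There are 200 camera calls.

## Working session

There is one attempt and no reset: what is moved stays moved. The work goes in short steps, Python scripts to look and compute and a tool call to move; the robot and the scene stay as the last step left them, time stands still between calls to the robot, and variables do not carry over. Pictures are saved under pics/ and viewed, at most 10 in all, crops included, and the job is handed in when it is done.

Besides the shell and the picture viewer there is one more tool, called after "Call:" as a command line: name --argument value ..., lists and objects as JSON in quotes. apply_moves: Moves the arm, as the interface text tells. Its arguments: {"type":"object","properties":{"linear":{"type":"array"},"delta_rot":{"type":"array"},"gripper":{"type":"number"},"force":{"type":"number"}},"required":["linear","delta_rot"]}

```bash
mkdir -p pics; cat > h.py <<'E'
import numpy as np, cv2
from workcell import monitor, optics, workorder
from scipy.spatial.transform import Rotation as R
def cam(n):
    c=optics.camera_info(n); M=R.from_rotvec(np.ravel(c['rvec'])).as_matrix(); return c,M,np.ravel(c['tvec'])
def cloud(n,d):
    c,M,t=cam(n); v,u=np.mgrid[:384,:512]
    P=np.stack([(u-c['cx'])/c['fx']*d,(v-c['cy'])/c['fy']*d,d],-1)
    W=(P-t)@M; W[d==0]=np.nan; return W
def st():
    s=monitor.observe(); print({k:np.round(s[k],3).tolist() for k in s}); return s
E
python3 - <<'E'
from h import *
st()
for n in('top','side'):
    p,d=optics.grab_frame(n); cv2.imwrite(f'pics/{n}0.png',p[...,::-1]); np.save(f'{n}0.npy',d); np.save(f'{n}0p.npy',p)
    c,M,t=cam(n); print(n,c['fx'],c['cx'],c['cy'],'pos',-M.T@t,'axis',M[2])
print(optics.camera_info('wrist'))
E
```

```text
{'clock': 0.0, 'qpos': [1.148, 0.522, -0.036, 1.6, 0.021, 1.021, -0.113], 'qd': [-0.002, -0.001, 0.001, 0.001, 0.0, 0.001, 0.001], 'joint_efforts': [-0.002, -92.711, 1.979, -36.994, 0.018, 0.008, 0.0], 'position': [0.216, -0.586, 0.231], 'tool_rot': [-3.141, 0.0, 0.353], 'force': [0.051, -0.886, -0.601], 'moment': [-0.025, -0.005, 0.022], 'finger_force': 0.0, 'grip_width': 0.086}
top 378.001902141263 251.30152872209482 188.92866940701686 pos [0.36384729 0.03878232 1.47670284] axis [ 7.06403731e-02  2.88320480e-04 -9.97501807e-01]
side 387.9894309690175 254.1546804492412 187.96405411878223 pos [-0.11139509  1.22056649  0.87869226] axis [ 0.38037294 -0.76503131 -0.51965711]
{'fx': 297.3186396354542, 'fy': 297.3186396354542, 'cx': 258.88634565351606, 'cy': 190.84859818289752, 'T_tool_cam': array([[-6.47546319e-04, -9.46099427e-01, -3.23875678e-01,
         8.39286360e-02],
       [ 9.99999565e-01, -3.95193444e-04, -8.44934536e-04,
         2.07919655e-04],
       [ 6.71398535e-04, -3.23876085e-01,  9.46099271e-01,
        -1.41796600e-01],
       [ 0.00000000e+00,  0.00000000e+00,  0.00000000e+00,
         1.00000000e+00]])}
```

View pics/top0.png

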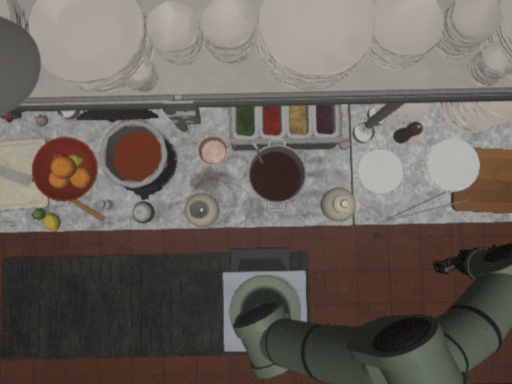

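View pics/side0.png

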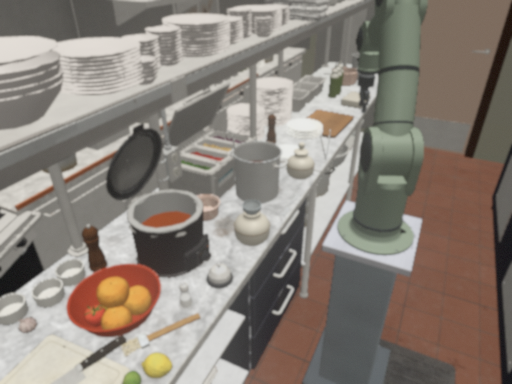

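The top view shows the funnel jar at (202,209), the pot at (277,175) with the lidded jar at (338,205), and plates at (380,172) and (453,165), one of them a stack. The bell is at (143,211). The side view shows the overhead shelf behind. Next I'll measure.

```bash
python3 - <<'E'
from h import *
d=np.load('top0.npy'); W=cloud('top',d); np.set_printoptions(precision=3,suppress=True)
def fit(name,u,v,r,z0,z1):
    s=np.zeros((384,512),bool); s[v-r:v+r,u-r:u+r]=1
    m=s&(W[...,2]>z0)&(W[...,2]<z1); 
    if m.sum()<3: print(name,'none');return
    P=W[m]; (c,ra)=cv2.minEnclosingCircle(P[:,:2].astype(np.float32)); print(name,m.sum(),'mean',P.mean(0),'circ',np.array(c),'r',round(ra,4),'zmax',P[:,2].max())
fit('pot rim',277,175,40,.17,.215)
fit('next body',338,205,26,.02,.1)
fit('next flange',338,205,22,.105,.13)
fit('knob',338,205,22,.14,.17)
fit('full body',202,209,26,.02,.1)
fit('funnel',202,209,22,.12,.155)
fit('plate1',380,172,30,.004,.04)
fit('plate1 rim',380,172,30,.011,.04)
fit('plate2',453,165,34,.005,.15)
fit('bell',143,211,16,.01,.1)
# shelf and front edge
for v in (85,95,100,105,110,120,215,222,226,230): print(v,W[v,277],W[v,360])
E
```

```text
pot rim 682 mean [ 0.515 -0.054  0.192] circ [ 0.507 -0.047] r 0.1275 zmax 0.2117420472597587
next body 698 mean [ 0.401 -0.275  0.077] circ [ 0.424 -0.312] r 0.0977 zmax 0.09812824082570261
next flange 207 mean [ 0.402 -0.284  0.121] circ [ 0.402 -0.286] r 0.0333 zmax 0.12989866097614505
knob 59 mean [ 0.402 -0.284  0.157] circ [ 0.402 -0.286] r 0.0148 zmax 0.1646056611662779
full body 700 mean [0.391 0.22  0.078] circ [0.392 0.228] r 0.065 zmax 0.0997355896519868
funnel 95 mean [0.393 0.234 0.132] circ [0.393 0.228] r 0.0329 zmax 0.1467991592599651
plate1 1656 mean [ 0.53  -0.467  0.01 ] circ [ 0.527 -0.46 ] r 0.1597 zmax 0.02864909876104783
plate1 rim 627 mean [ 0.531 -0.464  0.015] circ [ 0.568 -0.452] r 0.1275 zmax 0.02864909876104783
plate2 3386 mean [ 0.529 -0.743  0.044] circ [ 0.548 -0.728] r 0.1942 zmax 0.14982408505446304
bell 343 mean [0.395 0.453 0.041] circ [0.401 0.451] r 0.0542 zmax 0.07598286911001328
85 [ 0.692 -0.032  0.541] [ 0.688 -0.242  0.54 ]
95 [ 0.666 -0.031  0.542] [ 0.664 -0.243  0.533]
100 [ 0.658 -0.032  0.526] [ 0.657 -0.248  0.515]
105 [ 0.664 -0.036  0.463] [ 0.793 -0.401 -0.001]
110 [ 0.746 -0.061  0.123] [ 0.773 -0.399  0.   ]
120 [ 0.71  -0.06   0.117] [ 0.733 -0.398  0.   ]
215 [ 0.364 -0.059 -0.002] [ 0.357 -0.382  0.   ]
222 [ 0.337 -0.058  0.002] [ 0.33  -0.381 -0.002]
226 [ 0.296 -0.116 -0.898] [ 0.285 -0.632 -0.887]
230 [ 0.271 -0.116 -0.909] [ 0.26  -0.635 -0.901]
```

```bash
python3 - <<'E'
from h import *
from scipy.optimize import least_squares
np.set_printoptions(precision=3,suppress=True)
p=np.load('top0p.npy'); W=cloud('top',np.load('top0.npy'))
cv2.imwrite('pics/crop.png',cv2.resize(p[120:235,180:420,::-1],None,fx=3.3,fy=3.3,interpolation=cv2.INTER_CUBIC))
def circ(P,r,x0):
    s=least_squares(lambda c:np.hypot(*(P[:,:2]-c).T)-r,x0,loss='soft_l1',f_scale=.002); return s.x,np.median(abs(s.fun)),len(P)
# pot rim ring
z=W[...,2]; D=np.hypot(W[...,0]-.505,W[...,1]+.053)
m=(z>.185)&(z<.215)&(D<.112)&(D>.085); P=W[m]; print('pot inner+rim',circ(P,.0985,[.505,-.05]))
c=circ(P,.0985,[.505,-.05])[0]
v,u=np.nonzero((z>.15)&(z<.32)&(np.hypot(W[...,0]-c[0],W[...,1]-c[1])<.14)); Q=W[v,u]; r=np.hypot(*(Q[:,:2]-c).T)
for nm,k in(('ears',(r>.108)&(Q[:,2]<.22)),('ladle',Q[:,2]>.225)): print(nm,np.c_[Q[k],r[k]][::max(1,k.sum()//14)])
# plate outline: component of z>.004
m=((z>.006)&(z<.03)).astype(np.uint8); m[:, :350]=0; m[:,412:]=0; m[:140]=0; m[200:]=0
n,l,s,cc=cv2.connectedComponentsWithStats(m); i=1+np.argmax(s[1:,4]); print('plate comp',s[i])
h=cv2.findContours((l==i).astype(np.uint8),cv2.RETR_EXTERNAL,cv2.CHAIN_APPROX_NONE)[0][0][:,0]
P=W[h[:,1],h[:,0]]; print('plate',circ(P,.086,[.53,-.466]),cv2.fitEllipse(h)[:2])
print('plate2 z', np.nanmedian(z[155:175,440:465]), 'plate1 z',np.nanmedian(z[165:180,373:388]))
# body of jars
for nm,x0 in(('next',[.402,-.285]),('full',[.393,.228])):
    m=(z>.02)&(z<.07)&(np.hypot(W[...,0]-x0[0],W[...,1]-x0[1])<.075); P=W[m];print(nm,circ(P,.061,x0))
E
```

```text
pot inner+rim (array([ 0.506, -0.048]), np.float64(0.0027460337109512234), 519)
ears [[ 0.633 -0.03   0.17   0.129]
 [ 0.632 -0.058  0.173  0.127]
 [ 0.629 -0.033  0.176  0.124]
 [ 0.628 -0.061  0.175  0.123]
 [ 0.626 -0.03   0.171  0.122]
 [ 0.623 -0.026  0.17   0.119]
 [ 0.619 -0.076  0.167  0.116]
 [ 0.615 -0.082  0.17   0.114]
 [ 0.4   -0.014  0.169  0.112]
 [ 0.395 -0.069  0.171  0.113]
 [ 0.389 -0.02   0.171  0.12 ]
 [ 0.385 -0.027  0.172  0.122]
 [ 0.385 -0.055  0.173  0.121]
 [ 0.382 -0.03   0.182  0.125]
 [ 0.381 -0.058  0.168  0.125]]
ladle [[0.602 0.04  0.28  0.131]
 [0.6   0.034 0.292 0.125]
 [0.596 0.037 0.295 0.124]
 [0.595 0.03  0.302 0.119]
 [0.592 0.031 0.299 0.117]
 [0.589 0.031 0.298 0.115]
 [0.588 0.024 0.302 0.11 ]
 [0.586 0.024 0.297 0.108]
 [0.583 0.024 0.298 0.106]
 [0.583 0.018 0.294 0.102]
 [0.579 0.021 0.297 0.101]
 [0.577 0.021 0.292 0.1  ]
 [0.579 0.015 0.283 0.096]
 [0.576 0.015 0.281 0.094]
 [0.575 0.015 0.269 0.093]
 [0.573 0.015 0.259 0.092]
 [0.573 0.014 0.241 0.092]]
plate comp [ 358  149   46   45 1183]
plate (array([ 0.529, -0.464]), np.float64(0.0011185188651683664), 137) ((380.2624816894531, 170.36337280273438), (43.546695709228516, 44.73775100708008))
plate2 z 0.05183900059582187 plate1 z 0.005503033483550888
next (array([ 0.402, -0.286]), np.float64(0.001599229245407452), 177)
full (array([0.392, 0.227]), np.float64(0.0017961072799008437), 167)
```

View pics/crop.png

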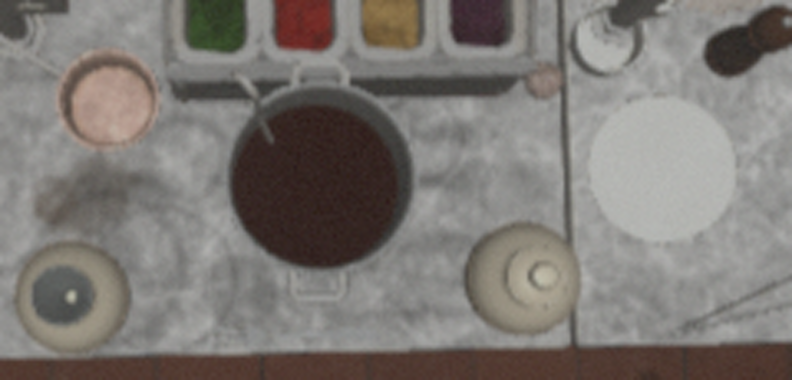

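The crop shows the pot at (322,182) with ears front and back, the lidded jar at (522,278) and the single plate at (662,168). The measured sizes and heights agree with those given. My plan is to push the jar with the open, tilted fingers cradling it.

```bash
cat >> h.py <<'E'
def ori(yaw,tilt=0):
    # tool x toward yaw, tool z down, leaned forward by tilt toward tool x
    p=np.array([np.cos(yaw),np.sin(yaw),0]);k=np.array([0,0,1.])
    x=p*np.cos(tilt)+k*np.sin(tilt); z=p*np.sin(tilt)-k*np.cos(tilt)
    return R.from_matrix(np.c_[x,np.cross(z,x),z])
def plan(wps,start=None):
    s=monitor.observe(); p=np.array(s['position']) ; r=R.from_euler('xyz',s['tool_rot'])
    if start: p,r=np.array(start[0],float),start[1]
    for q,o in wps:
        q=np.array(q,float)
        for _ in range(20):
            d=r.inv().apply(q-p)/.1; a=(r.inv()*o).as_rotvec()/np.radians(120)
            n=int(np.ceil(max(abs(d).max()/.98,np.linalg.norm(d)/1.5,np.linalg.norm(a)/.27,1e-9)))
            d,a=np.round(d/n,3),np.round(a/n,3)
            p=p+r.apply(d*.1); r=r*R.from_rotvec(a*np.radians(120)); print(d.tolist(),a.tolist(),'->',p.round(3))
            if n==1: break
        print('--')
E
python3 - <<'E'
from h import *
o=ori(1.159,np.radians(30))
plan([([.364,-.373,.17],o),([.364,-.373,.024],o)])
E
```

```text
[0.709, -0.496, 0.203] [0.033, 0.079, -0.125] -> [ 0.265 -0.515  0.211]
[0.765, -0.282, 0.353] [0.034, 0.079, -0.125] -> [ 0.315 -0.444  0.19 ]
[0.74, -0.053, 0.491] [0.034, 0.078, -0.126] -> [ 0.364 -0.373  0.17 ]
--
[-0.365, 0.0, 0.632] [-0.0, 0.0, 0.0] -> [ 0.364 -0.373  0.097]
[-0.365, 0.001, 0.633] [-0.0, 0.0, 0.0] -> [ 0.364 -0.373  0.024]
--
```

Call:
apply_moves --linear '[[0.709,-0.496,0.203],[0.709,-0.496,0.203],[0.709,-0.496,0.203],[0.709,-0.496,0.203],[0.709,-0.496,0.203]]' --delta_rot '[[0.033,0.079,-0.125],[0.033,0.079,-0.125],[0.033,0.079,-0.125],[0.033,0.079,-0.125],[0.033,0.079,-0.125]]' --gripper 1

```text
clock: 0.52
position: [0.2646, -0.516, 0.2107]
tool_rot: [-3.094, -0.171, 0.608]
force: [-0.8, -0.6, 1.7]
grip_width: 0.0854
finger_force: 0.0
```

Call:
apply_moves --linear '[[0.765,-0.282,0.353],[0.765,-0.282,0.353],[0.765,-0.282,0.353],[0.765,-0.282,0.353],[0.765,-0.282,0.353]]' --delta_rot '[[0.034,0.079,-0.125],[0.034,0.079,-0.125],[0.034,0.079,-0.125],[0.034,0.079,-0.125],[0.034,0.079,-0.125]]'

```text
clock: 0.93
position: [0.314, -0.4456, 0.1905]
tool_rot: [-3.09, -0.349, 0.869]
force: [0.2, -0.0, 0.5]
grip_width: 0.0855
finger_force: 0.0
```

Call:
apply_moves --linear '[[0.74,-0.053,0.491],[0.74,-0.053,0.491],[0.74,-0.053,0.491],[0.74,-0.053,0.491],[0.74,-0.053,0.491]]' --delta_rot '[[0.034,0.078,-0.126],[0.034,0.078,-0.126],[0.034,0.078,-0.126],[0.034,0.078,-0.126],[0.034,0.078,-0.126]]'

```text
clock: 1.35
position: [0.3636, -0.3747, 0.1701]
tool_rot: [-3.14, -0.52, 1.154]
force: [-0.6, -0.2, -0.5]
grip_width: 0.0854
finger_force: 0.0
```

Call:
apply_moves --linear '[[-0.365,0,0.632],[-0.365,0,0.632],[-0.365,0,0.632],[-0.365,0,0.632],[-0.365,0,0.632]]' --delta_rot '[[0,0,0],[0,0,0],[0,0,0],[0,0,0],[0,0,0]]'

```text
clock: 1.77
position: [0.3644, -0.3746, 0.0992]
tool_rot: [3.14, -0.521, 1.158]
force: [0.1, 1.2, 0.8]
grip_width: 0.0854
finger_force: 0.0
```

Call:
apply_moves --linear '[[-0.2,0,0.34],[-0.365,0,0.632],[-0.365,0,0.632],[-0.365,0,0.632],[-0.365,0,0.632]]' --delta_rot '[[0,0,0],[0,0,0],[0,0,0],[0,0,0],[0,0,0]]'

```text
clock: 2.18
position: [0.3649, -0.3745, 0.027]
tool_rot: [3.139, -0.521, 1.16]
force: [-0.1, -1.5, 1.5]
grip_width: 0.0856
finger_force: 0.0
```

```bash
python3 - <<'E'
from h import *
st()
a,_=optics.grab_frame('wrist'); b,d=optics.grab_frame('side')
cv2.imwrite('pics/s1.png',np.hstack([cv2.resize(a,None,fx=.75,fy=.75),cv2.resize(b[110:230,200:360],(384,288),interpolation=cv2.INTER_CUBIC)])[...,::-1])
c=np.array([.402,-.286]);pd=np.array([.4,.916]); q=np.array([.402,-.286,0])
pos=np.array(monitor.observe()['position']); e=pos[:2]-c; print('s,lat',e@pd, e@[.916,-.4])
E
```

```text
{'clock': 2.183, 'qpos': [1.245, 0.866, -0.429, 1.773, -0.179, 0.82, 0.642], 'qd': [0.001, -0.011, -0.004, 0.001, 0.003, -0.008, 0.003], 'joint_efforts': [0.019, -98.734, -10.491, -19.194, -1.551, 1.614, -0.007], 'position': [0.365, -0.375, 0.027], 'tool_rot': [3.139, -0.521, 1.16], 'force': [-0.076, -1.474, 1.495], 'moment': [-0.46, 0.205, 0.007], 'finger_force': 0.0, 'grip_width': 0.086}
s,lat -0.09605015780149653 0.0014573232174885048
```

View pics/s1.png

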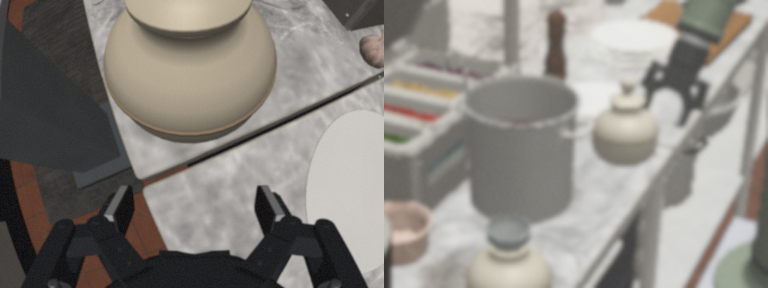

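The jar is centred between the open fingers in the wrist view, and the side view shows the gripper on the jar's right, clear of the lid. I'll push gently.

Call:
apply_moves --linear '[[0.087,0,0.05],[0.173,0,0.1],[0.26,0,0.15],[0.346,0,0.2],[0.433,0,0.25]]' --delta_rot '[[0,0,0],[0,0,0],[0,0,0],[0,0,0],[0,0,0]]'

```text
clock: 2.7
position: [0.3845, -0.3265, 0.0246]
tool_rot: [3.141, -0.523, 1.16]
force: [-2.2, -2.7, 0.8]
grip_width: 0.0855
finger_force: 2.0
```

Call:
apply_moves --linear '[[0.043,0,0.025],[0.087,0,0.05],[0.13,0,0.075],[0.173,0,0.1],[0.217,0,0.125]]' --delta_rot '[[0,0,0],[0,0,0],[0,0,0],[0,0,0],[0,0,0]]'

```text
clock: 3.12
position: [0.3943, -0.3051, 0.0244]
tool_rot: [3.141, -0.522, 1.159]
force: [-3.0, -4.7, 2.0]
grip_width: 0.0851
finger_force: 2.5
```

Call:
apply_moves --linear '[[0.043,0,0.025],[0.087,0,0.05],[0.13,0,0.075],[0.173,0,0.1],[0.217,0,0.125]]' --delta_rot '[[0,0,0],[0,0,0],[0,0,0],[0,0,0],[0,0,0]]'

```text
clock: 3.53
position: [0.4043, -0.2822, 0.0244]
tool_rot: [3.141, -0.522, 1.159]
force: [-2.4, -5.5, 2.0]
grip_width: 0.0855
finger_force: 2.5
```

```bash
cat >> h.py <<'E'
def locate():
    p,d=optics.grab_frame('top'); W=cloud('top',d); z=W[...,2]
    s=monitor.observe(); pos=np.array(s['position']); print('tcp',pos.round(4),'F',np.round(s['force'],1))
    k=(z>.142)&(z<.168)&(W[...,0]>.36)&(W[...,0]<.5)&(W[...,1]<-.12)&(W[...,1]>-.31)
    f=(z>.112)&(z<.13)&(W[...,0]>.36)&(W[...,0]<.5)&(W[...,1]<-.12)&(W[...,1]>-.34)
    print('knob',k.sum(),np.nanmedian(W[k],0),'flange',f.sum(),np.nanmedian(W[f],0))
    return p,W
E
python3 - <<'E'
from h import *
p,W=locate(); cv2.imwrite('pics/t1.png',cv2.resize(p[120:235,180:420,::-1],None,fx=3.3,fy=3.3,interpolation=cv2.INTER_CUBIC))
E
```

```text
tcp [ 0.4047 -0.281   0.0245] F [ 0.1 -2.1  0.2]
knob 70 [ 0.42636846 -0.23617287  0.15614628] flange 300 [ 0.41673744 -0.24238378  0.12115629]
```

View pics/t1.png

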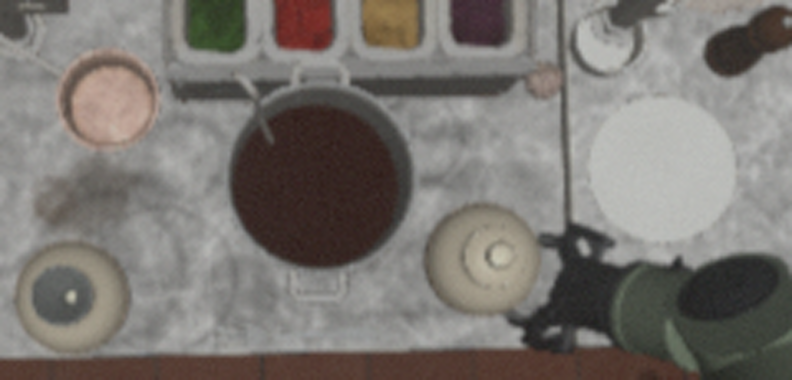

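The jar at (482,258) moves straight toward the pot with its lid in place. It has about 37 mm left to go.

Call:
apply_moves --linear '[[0.043,0,0.025],[0.087,0,0.05],[0.13,0,0.075],[0.173,0,0.1],[0.217,0,0.125]]' --delta_rot '[[0,0,0],[0,0,0],[0,0,0],[0,0,0],[0,0,0]]'

```text
clock: 4.0
position: [0.4142, -0.2592, 0.0243]
tool_rot: [3.141, -0.522, 1.159]
force: [-1.7, -4.8, 2.2]
grip_width: 0.0856
finger_force: 2.5
```

Call:
apply_moves --linear '[[0.013,0,0.008],[0.026,0,0.015],[0.039,0,0.023],[0.052,0,0.03],[0.052,0,0.03]]' --delta_rot '[[0,0,0],[0,0,0],[0,0,0],[0,0,0],[0,0,0]]'

```text
clock: 4.42
position: [0.4165, -0.2535, 0.0244]
tool_rot: [3.141, -0.523, 1.159]
force: [-1.0, -3.9, 1.4]
grip_width: 0.0853
finger_force: 2.1
```

```bash
python3 - <<'E'
from h import *
p,W=locate()
E
```

```text
tcp [ 0.4165 -0.2536  0.0244] F [-1.1 -3.1  2. ]
knob 128 [ 0.42678762 -0.22082949  0.1574715 ] flange 356 [ 0.4341918  -0.22672486  0.12080539]
```

Call:
apply_moves --linear '[[0.009,0,0.005],[0.017,0,0.01],[0.026,0,0.015],[0.035,0,0.02],[0.043,0,0.025]]' --delta_rot '[[0,0,0],[0,0,0],[0,0,0],[0,0,0],[0,0,0]]'

```text
clock: 4.88
position: [0.4185, -0.249, 0.0243]
tool_rot: [3.141, -0.522, 1.159]
force: [-2.2, -5.4, 2.3]
grip_width: 0.0857
finger_force: 2.5
```

Call:
apply_moves --linear '[[0.005,0,0.003],[0.01,0,0.006],[0.015,0,0.009],[0.02,0,0.012],[0.02,0,0.012]]' --delta_rot '[[0,0,0],[0,0,0],[0,0,0],[0,0,0],[0,0,0]]'

```text
clock: 5.3
position: [0.4195, -0.2468, 0.0243]
tool_rot: [3.141, -0.523, 1.159]
force: [-1.8, -5.5, 2.3]
grip_width: 0.0852
finger_force: 2.4
```

Call:
apply_moves --linear '[[0.004,0,0.002],[0.008,0,0.004],[0.012,0,0.006],[0.016,0,0.008],[0.016,0,0.008]]' --delta_rot '[[0,0,0],[0,0,0],[0,0,0],[0,0,0],[0,0,0]]'

```text
clock: 5.72
position: [0.4202, -0.2449, 0.0244]
tool_rot: [3.142, -0.523, 1.16]
force: [-2.1, -5.3, -0.1]
grip_width: 0.0857
finger_force: 2.3
```

Call:
apply_moves --linear '[[0.004,0,0.002],[0.008,0,0.004],[0.012,0,0.006],[0.012,0,0.006],[0.012,0,0.006]]' --delta_rot '[[0,0,0],[0,0,0],[0,0,0],[0,0,0],[0,0,0]]'

```text
clock: 6.13
position: [0.4207, -0.2436, 0.0245]
tool_rot: [3.142, -0.523, 1.16]
force: [-0.8, -2.6, -0.4]
grip_width: 0.0854
finger_force: 1.9
```

```bash
python3 - <<'E'
from h import *
o=ori(1.159,np.radians(30)); u=ori(1.159)
plan([([.397,-.298,.024],o),([.386,-.325,.25],u)])
E
```

```text
[-0.517, 0.0, -0.292] [-0.0, 0.0, 0.0] -> [ 0.397 -0.298  0.024]
--
[0.292, 0.002, -0.701] [-0.0, -0.083, 0.0] -> [ 0.393 -0.307  0.099]
[0.166, 0.003, -0.741] [-0.0, -0.083, 0.0] -> [ 0.39  -0.316  0.175]
[0.036, 0.002, -0.759] [-0.0, -0.084, 0.0] -> [ 0.386 -0.325  0.25 ]
--
```

Call:
apply_moves --linear '[[-0.1,0,-0.06],[-0.3,0,-0.17],[-0.517,0,-0.292],[-0.517,0,-0.292],[-0.517,0,-0.292]]' --delta_rot '[[0,0,0],[0,0,0],[0,0,0],[0,0,0],[0,0,0]]'

```text
clock: 6.55
position: [0.3962, -0.2994, 0.0238]
tool_rot: [-3.141, -0.523, 1.157]
force: [0.6, 0.7, 0.2]
grip_width: 0.0854
finger_force: 0.0
```

Call:
apply_moves --linear '[[0.292,0.002,-0.701],[0.292,0.002,-0.701],[0.292,0.002,-0.701],[0.292,0.002,-0.701],[0.292,0.002,-0.701]]' --delta_rot '[[0,-0.083,0],[0,-0.083,0],[0,-0.083,0],[0,-0.083,0],[0,-0.083,0]]'

```text
clock: 6.97
position: [0.3934, -0.3065, 0.0997]
tool_rot: [3.141, -0.349, 1.161]
force: [-0.4, -0.1, -0.8]
grip_width: 0.0856
finger_force: 0.0
```

Call:
apply_moves --linear '[[0.166,0.003,-0.741],[0.166,0.003,-0.741],[0.166,0.003,-0.741],[0.166,0.003,-0.741],[0.166,0.003,-0.741]]' --delta_rot '[[0,-0.083,0],[0,-0.083,0],[0,-0.083,0],[0,-0.083,0],[0,-0.083,0]]'

```text
clock: 7.38
position: [0.3892, -0.3158, 0.1737]
tool_rot: [-3.14, -0.176, 1.16]
force: [-0.4, 0.4, -0.8]
grip_width: 0.0854
finger_force: 0.0
```

Call:
apply_moves --linear '[[0.036,0.002,-0.759],[0.036,0.002,-0.759],[0.036,0.002,-0.759],[0.036,0.002,-0.759],[0.036,0.002,-0.759]]' --delta_rot '[[0,-0.084,0],[0,-0.084,0],[0,-0.084,0],[0,-0.084,0],[0,-0.084,0]]'

```text
clock: 7.8
position: [0.3852, -0.325, 0.2485]
tool_rot: [-3.139, -0.001, 1.159]
force: [0.0, 0.0, -0.1]
grip_width: 0.0855
finger_force: 0.0
```

```bash
python3 - <<'E'
from h import *
p,W=locate(); s=monitor.observe(); z=W[...,2]
a,d=optics.grab_frame('wrist')
c=optics.camera_info('wrist'); T=c['T_tool_cam']
v,u=np.mgrid[:384,:512]; x=(u-c['cx'])/c['fx'];y=(v-c['cy'])/c['fy'];th=np.hypot(x,y)+1e-9
k=np.tan(th)/th; P=np.stack([x*k*d,y*k*d,d],-1)
P=P@T[:3,:3].T+T[:3,3]; w=R.from_euler('xyz',s['tool_rot']).apply(P.reshape(-1,3)).reshape(P.shape)+s['position']; w[d==0]=np.nan
np.save('w.npy',w)
near=np.hypot(w[...,0]-.442,w[...,1]+.2)<.05
for lo,hi in((.148,.165),(.112,.127)):
    m=near&(w[...,2]>lo)&(w[...,2]<hi); print(m.sum(),np.nanmedian(w[m],0),cv2.minEnclosingCircle(w[m][:,:2].astype(np.float32)) if m.any() else 0)
m=(z>.148)&(z<.165)&(np.hypot(W[...,0]-.442,W[...,1]+.2)<.04); print('topknob',m.sum(),W[m].mean(0),cv2.minEnclosingCircle(W[m][:,:2].astype(np.float32)))
cv2.imwrite('pics/w2.png',a[...,::-1])
E
```

```text
tcp [ 0.385  -0.325   0.2483] F [ 0.2 -0.7 -0.9]
knob 72 [ 0.44316106 -0.19915394  0.15659413] flange 231 [ 0.44373988 -0.19306758  0.12072009]
1055 [ 0.43937061 -0.2014482   0.15639695] ((0.43982669711112976, -0.20012988150119781), 0.015248261392116547)
2836 [ 0.43639161 -0.20720089  0.12018241] ((0.44013911485671997, -0.19985508918762207), 0.033398550003767014)
topknob 59 [ 0.44131342 -0.20151429  0.15646266] ((0.44121745228767395, -0.20222729444503784), 0.01505298912525177)
```

View pics/w2.png

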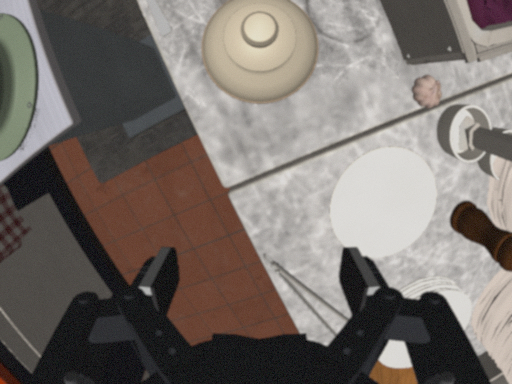

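The wrist view shows the lidded jar upright at (260,40), the lid knob centred and the single plate at (384,203). The knob's radius matches the one given.

```bash
python3 - <<'E'
from h import *
w=np.load('w.npy')
m=(w[...,2]>.005)&(w[...,2]<.025)&(np.hypot(w[...,0]-.529,w[...,1]+.464)<.1)
print('plate',m.sum(),cv2.minEnclosingCircle(w[m][:,:2].astype(np.float32)))
u=ori(1.159)
plan([([.440,-.2005,.25],u),([.440,-.2005,.126],u)])
E
```

```text
plate 6250 ((0.5284318923950195, -0.4605507552623749), 0.08828979730606079)
[0.681, 0.002, -0.008] [-0.001, -0.0, -0.0] -> [ 0.412 -0.263  0.249]
[0.681, 0.003, -0.008] [-0.0, -0.0, -0.0] -> [ 0.44 -0.2   0.25]
--
[-0.001, 0.0, 0.62] [-0.0, -0.0, -0.0] -> [ 0.44  -0.201  0.188]
[-0.0, 0.001, 0.62] [-0.0, -0.0, -0.0] -> [ 0.44  -0.201  0.126]
--
```

Call:
apply_moves --linear '[[0.681,0.002,-0.008],[0.681,0.002,-0.008],[0.681,0.002,-0.008],[0.681,0.002,-0.008],[0.681,0.002,-0.008]]' --delta_rot '[[0,0,0],[0,0,0],[0,0,0],[0,0,0],[0,0,0]]'

```text
clock: 8.32
position: [0.4127, -0.2633, 0.2499]
tool_rot: [-3.14, 0.001, 1.159]
force: [0.8, 0.3, 0.1]
grip_width: 0.0858
finger_force: 0.0
```

Call:
apply_moves --linear '[[0.681,0.003,-0.008],[0.681,0.003,-0.008],[0.681,0.003,-0.008],[0.681,0.003,-0.008],[0.681,0.003,-0.008]]' --delta_rot '[[0,0,0],[0,0,0],[0,0,0],[0,0,0],[0,0,0]]'

```text
clock: 8.73
position: [0.4402, -0.2017, 0.2511]
tool_rot: [-3.141, 0.001, 1.158]
force: [-0.3, -0.6, 0.4]
grip_width: 0.0854
finger_force: 0.0
```

Call:
apply_moves --linear '[[0,0,0.2],[0,0,0.4],[0,0,0.62],[0,0,0.62],[0,0,0.62]]' --delta_rot '[[0,0,0],[0,0,0],[0,0,0],[0,0,0],[0,0,0]]'

```text
clock: 9.15
position: [0.44, -0.2014, 0.1891]
tool_rot: [-3.14, 0.001, 1.158]
force: [0.4, -0.6, 0.5]
grip_width: 0.0854
finger_force: 0.0
```

```bash
python3 - <<'E'
from h import *
st(); plan([([.440,-.2005,.126],ori(1.159))])
E
```

```text
{'clock': 9.15, 'qpos': [0.529, 0.368, -0.281, 1.994, 0.14, 0.8, -0.245], 'qd': [-0.003, -0.032, -0.008, -0.027, -0.006, 0.016, 0.002], 'joint_efforts': [-0.149, -66.812, -1.746, -28.626, 0.221, -0.622, -0.174], 'position': [0.44, -0.201, 0.189], 'tool_rot': [-3.14, 0.001, 1.158], 'force': [0.434, -0.631, 0.479], 'moment': [-0.014, -0.042, -0.01], 'finger_force': 0.0, 'grip_width': 0.085}
[0.009, -0.002, 0.631] [-0.001, 0.0, -0.001] -> [ 0.44  -0.201  0.126]
--
```

Call:
apply_moves --linear '[[0,0,0.2],[0,0,0.4],[0,0,0.55],[0,0,0.62],[0,0,0.62]]' --delta_rot '[[0,0,0],[0,0,0],[0,0,0],[0,0,0],[0,0,0]]'

```text
clock: 9.57
position: [0.4406, -0.201, 0.1274]
tool_rot: [-3.141, 0.001, 1.159]
force: [-0.7, -0.7, -0.1]
grip_width: 0.0853
finger_force: 0.0
```

Call:
apply_moves --linear '[[0,0,0],[0,0,0],[0,0,0],[0,0,0],[0,0,0]]' --delta_rot '[[0,0,0],[0,0,0],[0,0,0],[0,0,0],[0,0,0]]' --gripper -1 --force 30

```text
clock: 9.98
position: [0.4411, -0.2007, 0.1281]
tool_rot: [3.141, 0.001, 1.159]
force: [-3.1, 0.6, 12.7]
grip_width: 0.0289
finger_force: 28.5
```

Call:
apply_moves --linear '[[0,0,0],[0,0,0],[0,0,0],[0,0,0],[0,0,0]]' --delta_rot '[[0,0,0],[0,0,0],[0,0,0],[0,0,0],[0,0,0]]'

```text
clock: 10.4
position: [0.4411, -0.2007, 0.1282]
tool_rot: [3.141, 0.001, 1.159]
force: [-1.7, 0.4, 9.9]
grip_width: 0.0288
finger_force: 28.8
```

Call:
apply_moves --linear '[[0,0,-0.03],[0,0,-0.08],[0,0,-0.15],[0,0,-0.22],[0,0,-0.3]]' --delta_rot '[[0,0,0],[0,0,0],[0,0,0],[0,0,0],[0,0,0]]' --force 40

```text
clock: 10.82
position: [0.4408, -0.2005, 0.1583]
tool_rot: [3.141, 0.001, 1.16]
force: [0.4, -0.1, -1.7]
grip_width: 0.0288
finger_force: 39.5
```

Call:
apply_moves --linear '[[0,0,-0.15],[0,0,-0.3],[0,0,-0.45],[0,0,-0.6],[0,0,-0.7]]' --delta_rot '[[0,0,0],[0,0,0],[0,0,0],[0,0,0],[0,0,0]]'

```text
clock: 11.23
position: [0.4412, -0.2006, 0.2295]
tool_rot: [3.14, 0.001, 1.159]
force: [0.7, 0.2, -1.2]
grip_width: 0.0288
finger_force: 39.6
```

```bash
cat >> h.py <<'E'
def wcloud():
    s=monitor.observe(); a,d=optics.grab_frame('wrist')
    c=optics.camera_info('wrist'); T=c['T_tool_cam']
    v,u=np.mgrid[:384,:512]; x=(u-c['cx'])/c['fx'];y=(v-c['cy'])/c['fy'];th=np.hypot(x,y)+1e-9
    k=np.tan(th)/th; P=np.stack([x*k*d,y*k*d,d],-1)@T[:3,:3].T+T[:3,3]
    w=R.from_euler('xyz',s['tool_rot']).apply(P.reshape(-1,3)).reshape(P.shape)+s['position']; w[d==0]=np.nan
    return a,w,P
E
python3 - <<'E'
from h import *
st(); a,w,P=wcloud(); b,_=optics.grab_frame('side')
cv2.imwrite('pics/s3.png',np.hstack([cv2.resize(a,None,fx=.75,fy=.75),cv2.resize(b[90:210,220:380],(384,288),interpolation=cv2.INTER_CUBIC)])[...,::-1])
u=ori(1.159); n=ori(.85)
plan([([.4845,-.331,.215],n),([.5285,-.462,.215],n),([.5285,-.462,.05],n)])
E
```

```text
{'clock': 11.233, 'qpos': [0.54, 0.312, -0.292, 1.952, 0.115, 0.892, -0.223], 'qd': [0.027, -0.141, -0.017, -0.123, -0.068, 0.261, 0.062], 'joint_efforts': [-0.284, -66.329, -1.88, -32.892, 0.127, -0.442, -0.106], 'position': [0.441, -0.201, 0.229], 'tool_rot': [3.14, 0.001, 1.159], 'force': [0.671, 0.181, -1.22], 'moment': [0.011, -0.028, 0.037], 'finger_force': 39.61, 'grip_width': 0.029}
[-0.511, 0.457, 0.072] [0.001, 0.0, 0.074] -> [ 0.463 -0.266  0.222]
[-0.434, 0.531, 0.072] [0.0, 0.0, 0.074] -> [ 0.484 -0.331  0.215]
--
[-0.347, 0.598, 0.001] [0.0, 0.0, -0.0] -> [ 0.506 -0.397  0.215]
[-0.346, 0.598, 0.0] [0.0, 0.0, -0.0] -> [ 0.529 -0.462  0.215]
--
[0.0, -0.001, 0.825] [0.0, 0.0, -0.0] -> [ 0.528 -0.462  0.133]
[0.0, -0.001, 0.825] [0.0, 0.0, -0.0] -> [ 0.528 -0.462  0.05 ]
--
```

View pics/s3.png

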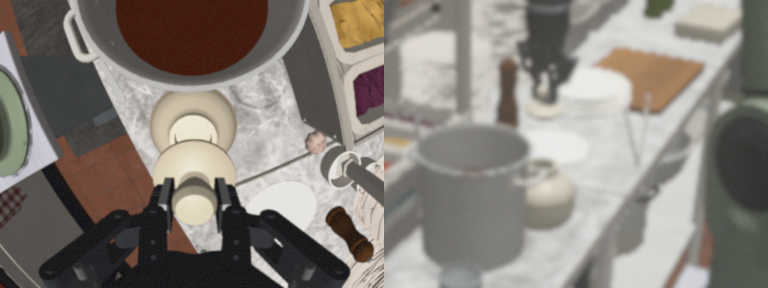

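The lid hangs upright in the fingers and the open jar stays by the pot. Now to the plate.

Call:
apply_moves --linear '[[-0.12,0.1,0.02],[-0.25,0.22,0.04],[-0.38,0.34,0.05],[-0.511,0.457,0.072],[-0.511,0.457,0.072]]' --delta_rot '[[0,0,0.02],[0,0,0.04],[0,0,0.06],[0,0,0.074],[0,0,0.074]]'

```text
clock: 11.75
position: [0.4622, -0.2688, 0.2188]
tool_rot: [-3.141, 0.002, 0.999]
force: [-0.6, 0.5, -1.6]
grip_width: 0.0287
finger_force: 39.7
```

Call:
apply_moves --linear '[[-0.12,0.15,0.02],[-0.22,0.27,0.04],[-0.33,0.4,0.05],[-0.434,0.531,0.072],[-0.434,0.531,0.072]]' --delta_rot '[[0,0,0.02],[0,0,0.04],[0,0,0.06],[0,0,0.074],[0,0,0.074]]'

```text
clock: 12.17
position: [0.4836, -0.3334, 0.2116]
tool_rot: [-3.141, 0.002, 0.845]
force: [-1.0, -0.1, -2.3]
grip_width: 0.0287
finger_force: 39.9
```

Call:
apply_moves --linear '[[-0.09,0.15,0],[-0.18,0.3,0],[-0.26,0.45,0],[-0.347,0.598,0],[-0.347,0.598,0]]' --delta_rot '[[0,0,0],[0,0,0],[0,0,0],[0,0,0],[0,0,0]]'

```text
clock: 12.58
position: [0.5056, -0.3987, 0.212]
tool_rot: [-3.141, 0.002, 0.848]
force: [-0.2, -0.8, -1.9]
grip_width: 0.0288
finger_force: 40.0
```

Call:
apply_moves --linear '[[-0.09,0.15,0],[-0.18,0.3,0],[-0.26,0.45,0],[-0.347,0.598,0],[-0.347,0.598,0]]' --delta_rot '[[0,0,0],[0,0,0],[0,0,0],[0,0,0],[0,0,0]]'

```text
clock: 13.0
position: [0.5275, -0.464, 0.2119]
tool_rot: [-3.141, 0.002, 0.848]
force: [0.5, -1.2, -1.8]
grip_width: 0.0287
finger_force: 40.1
```

Call:
apply_moves --linear '[[0,0,0.2],[0,0,0.4],[0,0,0.6],[0,0,0.825],[0,0,0.825]]' --delta_rot '[[0,0,0],[0,0,0],[0,0,0],[0,0,0],[0,0,0]]'

```text
clock: 13.42
position: [0.5259, -0.4596, 0.1258]
tool_rot: [-3.135, 0.001, 0.85]
force: [-0.6, 0.2, -1.7]
grip_width: 0.0288
finger_force: 40.2
```

```bash
python3 - <<'E'
from h import *
st(); a,w,P=wcloud()
m=(w[...,2]>.004)&(w[...,2]<.025)&(np.hypot(w[...,0]-.529,w[...,1]+.462)<.1); print('plate',m.sum(),cv2.minEnclosingCircle(w[m][:,:2].astype(np.float32)),np.nanmin(w[m][:,0]),np.nanmax(w[m][:,0]))
plan([([.5285,-.462,.037],ori(.85))])
E
```

```text
{'clock': 13.417, 'qpos': [0.718, 0.754, -0.141, 1.458, 0.12, 0.944, -0.177], 'qd': [0.002, -0.047, -0.002, -0.049, -0.009, 0.077, 0.009], 'joint_efforts': [0.287, -118.017, -0.252, -38.74, 0.248, -1.714, -0.133], 'position': [0.526, -0.46, 0.126], 'tool_rot': [-3.135, 0.001, 0.85], 'force': [-0.606, 0.162, -1.701], 'moment': [0.067, 0.022, 0.027], 'finger_force': 40.155, 'grip_width': 0.029}
plate 16663 ((0.5280985832214355, -0.46073824167251587), 0.08792979270219803) 0.44091184409845896 0.6152434279009608
[-0.0, 0.029, 0.913] [-0.002, 0.0, 0.0] -> [ 0.529 -0.462  0.037]
--
```

Call:
apply_moves --linear '[[0,0.02,0.2],[0,0.02,0.4],[0,0.02,0.6],[0,0.02,0.8],[0,0.02,0.85]]' --delta_rot '[[0,0,0],[0,0,0],[0,0,0],[0,0,0],[0,0,0]]'

```text
clock: 13.88
position: [0.5287, -0.4623, 0.0441]
tool_rot: [-3.139, 0.001, 0.85]
force: [-0.3, 0.5, -2.0]
grip_width: 0.0287
finger_force: 40.2
```

Call:
apply_moves --linear '[[0,0,0.01],[0,0,0.02],[0,0,0.03],[0,0,0.03],[0,0,0.03]]' --delta_rot '[[0,0,0],[0,0,0],[0,0,0],[0,0,0],[0,0,0]]'

```text
clock: 14.3
position: [0.5297, -0.4635, 0.0438]
tool_rot: [3.14, 0.001, 0.85]
force: [-0.3, 0.4, -1.7]
grip_width: 0.0291
finger_force: 40.2
```

Call:
apply_moves --linear '[[0,0,0.01],[0,0,0.02],[0,0,0.03],[0,0,0.04],[0,0,0.05]]' --delta_rot '[[0,0,0],[0,0,0],[0,0,0],[0,0,0],[0,0,0]]'

```text
clock: 14.72
position: [0.5293, -0.4632, 0.0376]
tool_rot: [3.141, 0.001, 0.85]
force: [0.1, -0.4, -2.0]
grip_width: 0.0288
finger_force: 40.2
```

Call:
apply_moves --linear '[[0,0,0.01],[0,0,0.02],[0,0,0.03],[0,0,0.03],[0,0,0.03]]' --delta_rot '[[0,0,0],[0,0,0],[0,0,0],[0,0,0],[0,0,0]]'

```text
clock: 15.13
position: [0.5293, -0.4632, 0.0347]
tool_rot: [3.141, 0.001, 0.85]
force: [-0.1, 0.6, -1.5]
grip_width: 0.0285
finger_force: 40.2
```

Call:
apply_moves --linear '[[0,0,0.005],[0,0,0.01],[0,0,0.015],[0,0,0.015],[0,0,0.015]]' --delta_rot '[[0,0,0],[0,0,0],[0,0,0],[0,0,0],[0,0,0]]'

```text
clock: 15.55
position: [0.5293, -0.4632, 0.0333]
tool_rot: [3.141, 0.001, 0.85]
force: [-0.7, 0.2, -1.9]
grip_width: 0.0287
finger_force: 40.2
```

Call:
apply_moves --linear '[[0,0,0.005],[0,0,0.01],[0,0,0.01],[0,0,0.01],[0,0,0.01]]' --delta_rot '[[0,0,0],[0,0,0],[0,0,0],[0,0,0],[0,0,0]]'

```text
clock: 15.97
position: [0.5293, -0.4633, 0.0323]
tool_rot: [3.141, 0.001, 0.85]
force: [-0.2, -0.1, 0.3]
grip_width: 0.0291
finger_force: 40.5
```

Call:
apply_moves --linear '[[0,0,0],[0,0,0],[0,0,0],[0,0,0],[0,0,0]]' --delta_rot '[[0,0,0],[0,0,0],[0,0,0],[0,0,0],[0,0,0]]' --gripper 1 --force 20

```text
clock: 16.38
position: [0.5293, -0.4633, 0.0323]
tool_rot: [3.141, 0.001, 0.85]
force: [-0.5, 0.5, 0.7]
grip_width: 0.0852
finger_force: 0.0
```

Call:
apply_moves --linear '[[0,0,0],[0,0,0],[0,0,-0.2],[0,0,-0.5],[0,0,-0.9]]' --delta_rot '[[0,0,0],[0,0,0],[0,0,0],[0,0,0],[0,0,0]]'

```text
clock: 16.8
position: [0.5282, -0.4622, 0.1209]
tool_rot: [-3.138, 0.001, 0.85]
force: [1.7, 0.4, 1.0]
grip_width: 0.0854
finger_force: 0.0
```

Call:
apply_moves --linear '[[0,0,-0.4],[0,0,-0.9],[0,0,-0.95],[0,0,-0.95],[0,0,-0.95]]' --delta_rot '[[0,0,0],[0,0,0],[0,0,0],[0,0,0],[0,0,0]]'

```text
clock: 17.22
position: [0.5296, -0.4633, 0.2183]
tool_rot: [3.14, 0.001, 0.85]
force: [-0.1, -0.2, -1.9]
grip_width: 0.0853
finger_force: 0.0
```

```bash
python3 - <<'E'
from h import *
st(); a,w,P=wcloud(); z=w[...,2]; D=np.hypot(w[...,0]-.528,w[...,1]+.461)
for lo,hi in((.05,.07),(.02,.031),(.03,.08)):
    m=(D<.07)&(z>lo)&(z<hi); print(lo,hi,m.sum(),w[m].max(0),cv2.minEnclosingCircle(w[m][:,:2].astype(np.float32)))
W=cloud('top',optics.grab_frame('top')[1]); zt=W[...,2]
m=(zt>.1)&(zt<.118)&(np.hypot(W[...,0]-.44,W[...,1]+.2)<.04); print('jar rim top',m.sum(),cv2.minEnclosingCircle(W[m][:,:2].astype(np.float32)))
m=(zt>.12)&(zt<.155)&(np.hypot(W[...,0]-.392,W[...,1]-.228)<.045); print('funnel top',m.sum(),cv2.minEnclosingCircle(W[m][:,:2].astype(np.float32)),W[m][:,2].max())
E
```

```text
{'clock': 17.217, 'qpos': [0.72, 0.665, -0.146, 1.375, 0.102, 1.107, -0.162], 'qd': [-0.002, 0.036, 0.001, 0.025, 0.002, -0.01, 0.0], 'joint_efforts': [0.1, -113.026, -0.468, -41.21, -0.006, 0.299, 0.031], 'position': [0.53, -0.463, 0.218], 'tool_rot': [3.14, 0.001, 0.85], 'force': [-0.127, -0.202, -1.855], 'moment': [0.038, -0.015, 0.019], 'finger_force': 0.0, 'grip_width': 0.085}
0.05 0.07 605 [ 0.54406699 -0.4484201   0.06322524] ((0.5291935205459595, -0.4630962312221527), 0.015064556151628494)
0.02 0.031 1561 [ 0.56222146 -0.43065466  0.0296162 ] ((0.5297698974609375, -0.4623096287250519), 0.03255155310034752)
0.03 0.08 624 [ 0.54406699 -0.44835422  0.06322524] ((0.5292036533355713, -0.463090717792511), 0.015071963891386986)
jar rim top 108 ((0.44266968965530396, -0.2018044888973236), 0.0315626785159111)
funnel top 101 ((0.39212316274642944, 0.2284112125635147), 0.03289563208818436) 0.14877307085884015
```

The lid is seated on the plate within 2 mm of its centre, knob up. Next is the funnel.

```bash
python3 - <<'E'
from h import *
plan([([.45,-.25,.31],ori(1.1)),([.43,0,.31],ori(1.6)),([.392,.228,.26],ori(2.098))])
E
```

```text
[0.359, -0.666, -0.312] [-0.0, 0.0, -0.04] -> [ 0.503 -0.392  0.248]
[0.413, -0.634, -0.312] [-0.0, 0.0, -0.04] -> [ 0.476 -0.321  0.279]
[0.465, -0.598, -0.312] [-0.001, 0.0, -0.04] -> [ 0.45 -0.25  0.31]
--
[0.713, -0.437, -0.001] [0.0, 0.0, -0.079] -> [ 0.443 -0.167  0.31 ]
[0.775, -0.313, -0.001] [0.0, 0.0, -0.08] -> [ 0.437 -0.083  0.31 ]
[0.816, -0.18, -0.0] [0.0, 0.0, -0.079] -> [0.43 0.   0.31]
--
[0.763, -0.105, 0.166] [0.0, 0.0, -0.079] -> [0.417 0.076 0.293]
[0.77, 0.023, 0.166] [0.0, 0.0, -0.08] -> [0.405 0.152 0.277]
[0.756, 0.15, 0.165] [-0.0, 0.0, -0.079] -> [0.392 0.228 0.26 ]
--
```

Call:
apply_moves --linear '[[0.359,-0.666,-0.312],[0.359,-0.666,-0.312],[0.359,-0.666,-0.312],[0.359,-0.666,-0.312],[0.359,-0.666,-0.312]]' --delta_rot '[[0,0,-0.04],[0,0,-0.04],[0,0,-0.04],[0,0,-0.04],[0,0,-0.04]]'

```text
clock: 17.73
position: [0.5028, -0.3924, 0.2478]
tool_rot: [-3.141, 0.001, 0.933]
force: [0.3, -0.1, -0.9]
grip_width: 0.0854
finger_force: 0.0
```

Call:
apply_moves --linear '[[0.413,-0.634,-0.312],[0.413,-0.634,-0.312],[0.413,-0.634,-0.312],[0.413,-0.634,-0.312],[0.413,-0.634,-0.312]]' --delta_rot '[[0,0,-0.04],[0,0,-0.04],[0,0,-0.04],[0,0,-0.04],[0,0,-0.04]]'

```text
clock: 18.15
position: [0.4766, -0.3222, 0.2789]
tool_rot: [-3.141, 0.001, 1.016]
force: [0.3, -0.4, 0.2]
grip_width: 0.0851
finger_force: 0.0
```

Call:
apply_moves --linear '[[0.465,-0.598,-0.312],[0.465,-0.598,-0.312],[0.465,-0.598,-0.312],[0.465,-0.598,-0.312],[0.465,-0.598,-0.312]]' --delta_rot '[[0,0,-0.04],[0,0,-0.04],[0,0,-0.04],[0,0,-0.04],[0,0,-0.04]]'

```text
clock: 18.57
position: [0.4504, -0.2514, 0.31]
tool_rot: [-3.141, 0.001, 1.099]
force: [-0.3, -0.4, -0.5]
grip_width: 0.0852
finger_force: 0.0
```

Call:
apply_moves --linear '[[0.713,-0.437,-0.001],[0.713,-0.437,-0.001],[0.713,-0.437,-0.001],[0.713,-0.437,-0.001],[0.713,-0.437,-0.001]]' --delta_rot '[[0,0,-0.079],[0,0,-0.079],[0,0,-0.079],[0,0,-0.079],[0,0,-0.079]]'

```text
clock: 18.98
position: [0.4438, -0.168, 0.3101]
tool_rot: [-3.141, 0.001, 1.265]
force: [0.9, -0.1, -0.5]
grip_width: 0.0852
finger_force: 0.0
```

Call:
apply_moves --linear '[[0.775,-0.313,-0.001],[0.775,-0.313,-0.001],[0.775,-0.313,-0.001],[0.775,-0.313,-0.001],[0.775,-0.313,-0.001]]' --delta_rot '[[0,0,-0.08],[0,0,-0.08],[0,0,-0.08],[0,0,-0.08],[0,0,-0.08]]'

```text
clock: 19.4
position: [0.4373, -0.0849, 0.3104]
tool_rot: [-3.141, 0.001, 1.431]
force: [-0.9, -0.7, 0.4]
grip_width: 0.0853
finger_force: 0.0
```

Call:
apply_moves --linear '[[0.816,-0.18,0],[0.816,-0.18,0],[0.816,-0.18,0],[0.816,-0.18,0],[0.816,-0.18,0]]' --delta_rot '[[0,0,-0.079],[0,0,-0.079],[0,0,-0.079],[0,0,-0.079],[0,0,-0.079]]'

```text
clock: 19.82
position: [0.4306, -0.0017, 0.3105]
tool_rot: [-3.141, 0.001, 1.597]
force: [-0.2, 0.3, 0.4]
grip_width: 0.0852
finger_force: 0.0
```

Call:
apply_moves --linear '[[0.763,-0.105,0.166],[0.763,-0.105,0.166],[0.763,-0.105,0.166],[0.763,-0.105,0.166],[0.763,-0.105,0.166]]' --delta_rot '[[0,0,-0.079],[0,0,-0.079],[0,0,-0.079],[0,0,-0.079],[0,0,-0.079]]'

```text
clock: 20.23
position: [0.4181, 0.0742, 0.2939]
tool_rot: [-3.141, 0.001, 1.762]
force: [-0.0, 0.1, 0.4]
grip_width: 0.0852
finger_force: 0.0
```

Call:
apply_moves --linear '[[0.77,0.023,0.166],[0.77,0.023,0.166],[0.77,0.023,0.166],[0.77,0.023,0.166],[0.77,0.023,0.166]]' --delta_rot '[[0,0,-0.08],[0,0,-0.08],[0,0,-0.08],[0,0,-0.08],[0,0,-0.08]]'

```text
clock: 20.65
position: [0.4057, 0.1502, 0.2774]
tool_rot: [-3.141, 0.001, 1.929]
force: [-0.4, -0.7, -0.5]
grip_width: 0.085
finger_force: 0.0
```

Call:
apply_moves --linear '[[0.756,0.15,0.165],[0.756,0.15,0.165],[0.756,0.15,0.165],[0.756,0.15,0.165],[0.756,0.15,0.165]]' --delta_rot '[[0,0,-0.079],[0,0,-0.079],[0,0,-0.079],[0,0,-0.079],[0,0,-0.079]]'

```text
clock: 21.07
position: [0.3931, 0.2262, 0.2609]
tool_rot: [-3.141, 0.001, 2.095]
force: [-0.6, -0.2, 0.9]
grip_width: 0.0854
finger_force: 0.0
```

```bash
python3 - <<'E'
from h import *
st(); a,w,P=wcloud(); z=w[...,2]; D=np.hypot(w[...,0]-.392,w[...,1]-.228)
for lo,hi in((.134,.155),(.12,.155),(.02,.1)):
    m=(D<.075)&(z>lo)&(z<hi); print(lo,hi,m.sum(),w[m].max(0),cv2.minEnclosingCircle(w[m][:,:2].astype(np.float32)))
E
```

```text
{'clock': 21.067, 'qpos': [-0.036, 0.277, -0.739, 1.966, 0.224, 0.982, -0.359], 'qd': [0.015, -0.011, 0.004, 0.002, -0.001, 0.0, -0.001], 'joint_efforts': [-2.208, -57.044, -7.4, -35.41, -0.022, -0.081, -0.092], 'position': [0.393, 0.226, 0.261], 'tool_rot': [-3.141, 0.001, 2.095], 'force': [-0.589, -0.191, 0.931], 'moment': [-0.024, 0.035, 0.01], 'finger_force': 0.0, 'grip_width': 0.085}
0.134 0.155 670 [0.42281533 0.26311301 0.14254991] ((0.3906388282775879, 0.23080922663211823), 0.032878775149583817)
0.12 0.155 1441 [0.42281533 0.26311301 0.14254991] ((0.3906388282775879, 0.23080922663211823), 0.032878775149583817)
0.02 0.1 5571 [0.45495642 0.29617316 0.09998847] ((0.3905654847621918, 0.23168165981769562), 0.0655023455619812)
```

```bash
python3 - <<'E'
from h import *
plan([([.391,.230,.112],ori(2.098))])
E
```

```text
[0.024, 0.001, 0.745] [-0.0, 0.0, -0.001] -> [0.392 0.228 0.186]
[0.023, 0.002, 0.745] [-0.0, 0.001, -0.001] -> [0.391 0.23  0.112]
--
```

Call:
apply_moves --linear '[[0.046,0,0.15],[0.046,0,0.3],[0.046,0,0.5],[0.046,0,0.7],[0.046,0,0.745]]' --delta_rot '[[0,0,0],[0,0,0],[0,0,0],[0,0,0],[0,0,0]]'

```text
clock: 21.53
position: [0.3899, 0.2295, 0.1844]
tool_rot: [-3.138, 0.001, 2.095]
force: [0.2, -0.7, 0.6]
grip_width: 0.0857
finger_force: 0.0
```

Call:
apply_moves --linear '[[0,0,0.15],[0,0,0.3],[0,0,0.45],[0,0,0.6],[0,0,0.745]]' --delta_rot '[[0,0,0],[0,0,0],[0,0,0],[0,0,0],[0,0,0]]'

```text
clock: 21.95
position: [0.391, 0.2306, 0.112]
tool_rot: [3.141, 0.001, 2.095]
force: [0.3, 0.5, 0.2]
grip_width: 0.0851
finger_force: 0.0
```

Call:
apply_moves --linear '[[0,0,0],[0,0,0],[0,0,0],[0,0,0],[0,0,0]]' --delta_rot '[[0,0,0],[0,0,0],[0,0,0],[0,0,0],[0,0,0]]' --gripper -1 --force 25

```text
clock: 22.37
position: [0.3904, 0.2313, 0.1127]
tool_rot: [3.141, 0.001, 2.097]
force: [0.3, -2.3, 3.1]
grip_width: 0.063
finger_force: 27.8
```

Call:
apply_moves --linear '[[0,0,0],[0,0,0],[0,0,0],[0,0,0],[0,0,0]]' --delta_rot '[[0,0,0],[0,0,0],[0,0,0],[0,0,0],[0,0,0]]'

```text
clock: 22.78
position: [0.3904, 0.2314, 0.1124]
tool_rot: [3.141, 0.001, 2.097]
force: [0.5, -4.0, 7.5]
grip_width: 0.0631
finger_force: 28.2
```

Call:
apply_moves --linear '[[0,0,-0.02],[0,0,-0.06],[0,0,-0.12],[0,0,-0.2],[0,0,-0.3]]' --delta_rot '[[0,0,0],[0,0,0],[0,0,0],[0,0,0],[0,0,0]]'

```text
clock: 23.2
position: [0.3898, 0.2317, 0.1426]
tool_rot: [-3.141, 0.0, 2.098]
force: [0.2, -0.8, -0.9]
grip_width: 0.0633
finger_force: 27.7
```

Call:
apply_moves --linear '[[0,0,-0.15],[0,0,-0.35],[0,0,-0.55],[0,0,-0.75],[0,0,-0.85]]' --delta_rot '[[0,0,0],[0,0,0],[0,0,0],[0,0,0],[0,0,0]]'

```text
clock: 23.62
position: [0.3903, 0.2322, 0.2296]
tool_rot: [3.139, 0.001, 2.098]
force: [0.1, 0.4, -0.4]
grip_width: 0.0631
finger_force: 27.8
```

Call:
apply_moves --linear '[[0,0,-0.2],[0,0,-0.4],[0,0,-0.6],[0,0,-0.8],[0,0,-0.85]]' --delta_rot '[[0,0,0],[0,0,0],[0,0,0],[0,0,0],[0,0,0]]'

```text
clock: 24.03
position: [0.3904, 0.2324, 0.3146]
tool_rot: [3.139, 0.001, 2.098]
force: [-0.4, 0.2, -0.4]
grip_width: 0.0628
finger_force: 27.9
```

```bash
python3 - <<'E'
from h import *
st(); a,w,P=wcloud(); b,d=optics.grab_frame('side'); t,dt=optics.grab_frame('top')
W=cloud('top',dt); z=W[...,2]; m=(z>.02)&(z<.1)&(np.hypot(W[...,0]-.392,W[...,1]-.228)<.1); print('full',m.sum(),np.median(W[m],0))
cv2.imwrite('pics/f4.png',np.hstack([cv2.resize(a,None,fx=.75,fy=.75),cv2.resize(b[60:240,170:410],(384,288))])[...,::-1])
# funnel collar in tool frame
m=(np.hypot(P[...,0],P[...,1])<.04)&(P[...,2]>-.05)&(P[...,2]<.02); Q=P[m]; print(len(Q),Q.min(0),Q.max(0))
plan([([.43,0,.31],ori(1.6)),([.442,-.15,.31],ori(1.25)),([.440,-.2,.30],ori(1.159))])
E
```

```text
{'clock': 24.033, 'qpos': [-0.01, 0.214, -0.765, 1.889, 0.168, 1.1, -0.313], 'qd': [0.016, -0.032, -0.003, -0.043, -0.03, 0.075, 0.03], 'joint_efforts': [0.347, -52.919, -4.911, -37.64, -0.291, 0.779, 0.358], 'position': [0.39, 0.232, 0.315], 'tool_rot': [3.139, 0.001, 2.098], 'force': [-0.392, 0.228, -0.368], 'moment': [0.021, 0.02, -0.029], 'finger_force': 27.942, 'grip_width': 0.063}
full 309 [0.41795212 0.19182874 0.07834533]
14880 [-0.03270032 -0.03830053 -0.049996  ] [0.03307247 0.03856077 0.01998071]
[-0.734, -0.272, 0.006] [-0.0, 0.0, 0.079] -> [0.403 0.154 0.311]
[-0.769, -0.148, 0.006] [-0.0, 0.0, 0.079] -> [0.417 0.077 0.311]
[-0.784, -0.019, 0.006] [-0.0, 0.0, 0.08] -> [ 0.43 -0.    0.31]
--
[-0.751, 0.039, 0.001] [0.0, 0.0, 0.083] -> [ 0.436 -0.075  0.31 ]
[-0.734, 0.168, 0.001] [0.0, 0.0, 0.084] -> [ 0.442 -0.15   0.31 ]
--
[-0.48, 0.139, 0.1] [0.0, 0.0, 0.043] -> [ 0.44 -0.2   0.3 ]
--
```

View pics/f4.png

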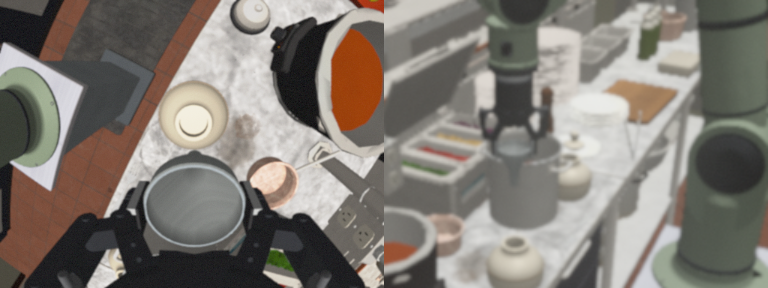

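The funnel hangs upright in the grip with its collar centred at (195,205) in the left view. The full jar still stands open at (193,118). I'll carry the funnel over.

Call:
apply_moves --linear '[[-0.18,-0.07,0],[-0.37,-0.14,0],[-0.55,-0.2,0],[-0.734,-0.272,0.006],[-0.734,-0.272,0.006]]' --delta_rot '[[0,0,0.02],[0,0,0.04],[0,0,0.06],[0,0,0.079],[0,0,0.079]]'

```text
clock: 24.6
position: [0.4034, 0.1511, 0.3099]
tool_rot: [-3.139, 0.002, 1.926]
force: [-0.5, -0.3, -0.2]
grip_width: 0.063
finger_force: 27.9
```

Call:
apply_moves --linear '[[-0.19,-0.04,0],[-0.38,-0.07,0],[-0.58,-0.11,0],[-0.769,-0.148,0.006],[-0.769,-0.148,0.006]]' --delta_rot '[[0,0,0.02],[0,0,0.04],[0,0,0.06],[0,0,0.079],[0,0,0.079]]'

```text
clock: 25.02
position: [0.4167, 0.0744, 0.3095]
tool_rot: [-3.139, 0.002, 1.761]
force: [0.3, -0.1, -1.2]
grip_width: 0.0628
finger_force: 27.9
```

Call:
apply_moves --linear '[[-0.2,0,0],[-0.39,-0.01,0],[-0.59,-0.015,0],[-0.784,-0.019,0.006],[-0.784,-0.019,0.006]]' --delta_rot '[[0,0,0.02],[0,0,0.04],[0,0,0.06],[0,0,0.08],[0,0,0.08]]'

```text
clock: 25.43
position: [0.4302, -0.0028, 0.3093]
tool_rot: [-3.14, 0.001, 1.593]
force: [-0.5, -0.4, -1.6]
grip_width: 0.063
finger_force: 27.9
```

Call:
apply_moves --linear '[[-0.19,0.01,0],[-0.38,0.02,0],[-0.57,0.03,0],[-0.751,0.039,0],[-0.751,0.039,0]]' --delta_rot '[[0,0,0.02],[0,0,0.04],[0,0,0.06],[0,0,0.083],[0,0,0.083]]'

```text
clock: 25.85
position: [0.4362, -0.0788, 0.31]
tool_rot: [-3.141, 0.002, 1.416]
force: [-0.2, -0.5, -1.7]
grip_width: 0.063
finger_force: 27.9
```

Call:
apply_moves --linear '[[-0.19,0.04,0],[-0.37,0.08,0],[-0.56,0.13,0],[-0.734,0.168,0],[-0.734,0.168,0]]' --delta_rot '[[0,0,0.02],[0,0,0.04],[0,0,0.06],[0,0,0.084],[0,0,0.084]]'

```text
clock: 26.27
position: [0.442, -0.1542, 0.31]
tool_rot: [-3.141, 0.002, 1.24]
force: [-0.4, -0.7, -1.0]
grip_width: 0.0633
finger_force: 27.9
```

Call:
apply_moves --linear '[[-0.16,0.05,0.03],[-0.32,0.09,0.06],[-0.48,0.139,0.1],[-0.48,0.139,0.1],[-0.48,0.139,0.1]]' --delta_rot '[[0,0,0.015],[0,0,0.03],[0,0,0.043],[0,0,0.043],[0,0,0.043]]'

```text
clock: 26.68
position: [0.4398, -0.2012, 0.2998]
tool_rot: [-3.141, 0.001, 1.157]
force: [-0.3, 0.2, -1.1]
grip_width: 0.0632
finger_force: 27.9
```

```bash
python3 - <<'E'
from h import *
from scipy.optimize import least_squares
st(); a,w,P=wcloud(); z=w[...,2]; D=np.hypot(w[...,0]-.44,w[...,1]+.2)
m=(D<.045)&(z>.107)&(z<.118); Q=w[m][:,:2]; print(m.sum(),cv2.minEnclosingCircle(Q.astype(np.float32)))
m=(D<.08)&(z>.02)&(z<.06); Q=w[m][:,:2]; print(m.sum(),Q.min(0),Q.max(0),least_squares(lambda c:np.hypot(*(Q-c).T)-.0635,[.44,-.2],loss='soft_l1',f_scale=.002).x)
t,dt=optics.grab_frame('top'); W=cloud('top',dt); z=W[...,2]; m=(z>.02)&(z<.1)&(np.hypot(W[...,0]-.392,W[...,1]-.228)<.09); print('full',m.sum(),cv2.minEnclosingCircle(W[m][:,:2].astype(np.float32)))
cv2.imwrite('pics/f5.png',a[...,::-1])
plan([([.4405,-.2005,.18],ori(1.159))])
E
```

```text
{'clock': 26.683, 'qpos': [0.57, 0.233, -0.317, 1.86, 0.083, 1.062, -0.194], 'qd': [-0.019, -0.014, -0.026, 0.005, -0.004, 0.005, -0.001], 'joint_efforts': [1.716, -62.554, -0.18, -38.292, 0.263, -0.084, 0.058], 'position': [0.44, -0.201, 0.3], 'tool_rot': [-3.141, 0.001, 1.157], 'force': [-0.254, 0.151, -1.149], 'moment': [-0.003, -0.04, -0.027], 'finger_force': 27.902, 'grip_width': 0.063}
918 ((0.43991291522979736, -0.19944646954536438), 0.03045608103275299)
290 [ 0.37653601 -0.26328932] [ 0.50549582 -0.13430189] [ 0.44056286 -0.19916848]
full 728 ((0.391962468624115, 0.22849220037460327), 0.06538786739110947)
[-0.002, 0.003, 0.601] [-0.0, 0.0, 0.0] -> [ 0.44 -0.2   0.24]
[-0.002, 0.002, 0.602] [-0.0, 0.0, 0.0] -> [ 0.44 -0.2   0.18]
--
```

View pics/f5.png

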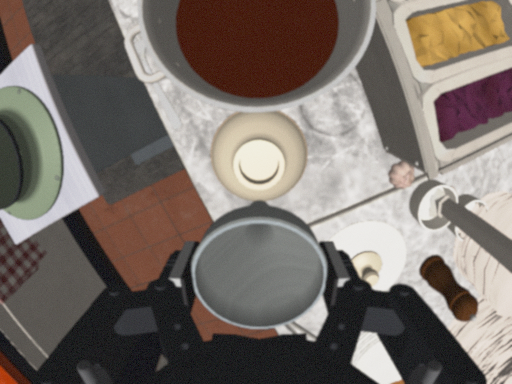

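Hovering over the open jar at (258,160), with the full jar unmoved and the lid on its plate. I'll lower the funnel.

Call:
apply_moves --linear '[[0.012,0,0.13],[0.012,0,0.27],[0.012,0,0.4],[0.012,0,0.6],[0.012,0,0.6]]' --delta_rot '[[0,0,0],[0,0,0],[0,0,0],[0,0,0],[0,0,0]]'

```text
clock: 27.2
position: [0.4395, -0.1979, 0.2379]
tool_rot: [-3.138, 0.001, 1.16]
force: [0.9, 0.4, -1.6]
grip_width: 0.0628
finger_force: 28.2
```

Call:
apply_moves --linear '[[0,0,0.15],[0,0,0.3],[0,0,0.45],[0,0,0.6],[0,0,0.6]]' --delta_rot '[[0,0,0],[0,0,0],[0,0,0],[0,0,0],[0,0,0]]'

```text
clock: 27.62
position: [0.44, -0.1983, 0.1791]
tool_rot: [-3.139, 0.001, 1.16]
force: [-0.2, 0.5, -0.3]
grip_width: 0.063
finger_force: 28.2
```

Call:
apply_moves --linear '[[0,0,0.1],[0,0,0.2],[0,0,0.3],[0,0,0.4],[0,0,0.45]]' --delta_rot '[[0,0,0],[0,0,0],[0,0,0],[0,0,0],[0,0,0]]'

```text
clock: 28.03
position: [0.4403, -0.1987, 0.1341]
tool_rot: [-3.141, 0.001, 1.16]
force: [0.7, 0.1, -1.3]
grip_width: 0.0631
finger_force: 28.2
```

Call:
apply_moves --linear '[[0,0,0.03],[0,0,0.06],[0,0,0.09],[0,0,0.12],[0,0,0.14]]' --delta_rot '[[0,0,0],[0,0,0],[0,0,0],[0,0,0],[0,0,0]]'

```text
clock: 28.45
position: [0.4407, -0.1988, 0.1212]
tool_rot: [3.141, 0.001, 1.159]
force: [0.5, -0.0, -1.3]
grip_width: 0.0631
finger_force: 28.2
```

Call:
apply_moves --linear '[[0,0,0.015],[0,0,0.03],[0,0,0.045],[0,0,0.06],[0,0,0.06]]' --delta_rot '[[0,0,0],[0,0,0],[0,0,0],[0,0,0],[0,0,0]]'

```text
clock: 28.87
position: [0.4406, -0.1987, 0.1152]
tool_rot: [-3.141, 0.001, 1.16]
force: [-0.3, -0.4, -0.9]
grip_width: 0.063
finger_force: 28.2
```

Call:
apply_moves --linear '[[0,0,0.005],[0,0,0.01],[0,0,0.015],[0,0,0.015],[0,0,0.015]]' --delta_rot '[[0,0,0],[0,0,0],[0,0,0],[0,0,0],[0,0,0]]'

```text
clock: 29.28
position: [0.4407, -0.1989, 0.114]
tool_rot: [3.141, 0.001, 1.159]
force: [-0.4, -1.1, 0.9]
grip_width: 0.063
finger_force: 28.3
```

Call:
apply_moves --linear '[[0,0,0.005],[0,0,0.01],[0,0,0.015],[0,0,0.015],[0,0,0.015]]' --delta_rot '[[0,0,0],[0,0,0],[0,0,0],[0,0,0],[0,0,0]]'

```text
clock: 29.7
position: [0.4406, -0.1992, 0.1127]
tool_rot: [3.141, 0.001, 1.159]
force: [-3.6, -3.8, 9.2]
grip_width: 0.0629
finger_force: 29.2
```

```bash
python3 -c "
from h import *
st()"
```

```text
{'clock': 29.7, 'qpos': [0.507, 0.49, -0.267, 2.058, 0.218, 0.619, -0.32], 'qd': [0.002, 0.002, -0.001, 0.001, -0.0, -0.001, 0.001], 'joint_efforts': [-2.01, -72.669, -4.045, -23.917, -0.535, -0.904, -0.007], 'position': [0.441, -0.199, 0.113], 'tool_rot': [3.141, 0.001, 1.159], 'force': [-3.565, -3.78, 9.224], 'moment': [-0.559, 0.609, -0.047], 'finger_force': 29.243, 'grip_width': 0.063}
```

Call:
apply_moves --linear '[[-0.005,0,-0.005],[-0.005,0,-0.005],[-0.005,0,-0.005],[-0.005,0,-0.005],[-0.005,0,-0.005]]' --delta_rot '[[0,0,0],[0,0,0],[0,0,0],[0,0,0],[0,0,0]]'

```text
clock: 30.12
position: [0.4404, -0.1993, 0.1129]
tool_rot: [3.142, 0.001, 1.159]
force: [-2.3, -1.7, 3.7]
grip_width: 0.0632
finger_force: 28.5
```

Call:
apply_moves --linear '[[0,0,0],[0,0,0],[0,0,0],[0,0,0],[0,0,0]]' --delta_rot '[[0,0,0],[0,0,0],[0,0,0],[0,0,0],[0,0,0]]' --gripper 1

```text
clock: 30.53
position: [0.4405, -0.1992, 0.1129]
tool_rot: [3.142, 0.001, 1.16]
force: [0.2, 0.7, 0.4]
grip_width: 0.0852
finger_force: 0.0
```

Call:
apply_moves --linear '[[0,0,-0.05],[0,0,-0.2],[0,0,-0.4],[0,0,-0.6],[0,0,-0.8]]' --delta_rot '[[0,0,0],[0,0,0],[0,0,0],[0,0,0],[0,0,0]]'

```text
clock: 30.95
position: [0.4404, -0.199, 0.1942]
tool_rot: [3.142, 0.001, 1.16]
force: [0.7, -1.0, -0.2]
grip_width: 0.0855
finger_force: 0.0
```

Call:
apply_moves --linear '[[0,0,-0.3],[0,0,-0.6],[0,0,-0.8],[0,0,-0.8],[0,0,-0.8]]' --delta_rot '[[0,0,0],[0,0,0],[0,0,0],[0,0,0],[0,0,0]]'

```text
clock: 31.37
position: [0.4407, -0.1993, 0.2739]
tool_rot: [3.139, 0.001, 1.159]
force: [0.1, -0.6, -0.6]
grip_width: 0.0856
finger_force: 0.0
```

```bash
python3 - <<'E'
from h import *
st(); a,w,P=wcloud(); z=w[...,2]; D=np.hypot(w[...,0]-.44,w[...,1]+.2)
m=(D<.045)&(z>.135)&(z<.155); Q=w[m]; pl=np.linalg.lstsq(np.c_[Q[:,:2],np.ones(len(Q))],Q[:,2],rcond=None)[0]
print('collar',m.sum(),Q[:,2].max(),cv2.minEnclosingCircle(Q[:,:2].astype(np.float32)))
top=Q[Q[:,2]>.139]; print('rim plane',np.linalg.lstsq(np.c_[top[:,:2],np.ones(len(top))],top[:,2],rcond=None)[0])
m=(D<.08)&(z>.02)&(z<.1); Q=w[m][:,:2]; print('body',m.sum(),cv2.minEnclosingCircle(Q.astype(np.float32)))
t,dt=optics.grab_frame('top'); W=cloud('top',dt); z=W[...,2]
for n,x,y,lo,hi,r in(('full',.392,.228,.02,.1,.09),('lidknob',.529,-.463,.045,.075,.04),('bell',.395,.453,.01,.1,.07)):
    m=(z>lo)&(z<hi)&(np.hypot(W[...,0]-x,W[...,1]-y)<r); print(n,m.sum(),cv2.minEnclosingCircle(W[m][:,:2].astype(np.float32)))
cv2.imwrite('pics/f6.png',a[...,::-1])
E
```

```text
{'clock': 31.367, 'qpos': [0.567, 0.259, -0.321, 1.898, 0.098, 0.997, -0.209], 'qd': [-0.005, 0.032, 0.002, 0.03, 0.005, -0.017, -0.005], 'joint_efforts': [0.138, -68.015, -2.207, -38.654, -0.119, 0.508, 0.132], 'position': [0.441, -0.199, 0.274], 'tool_rot': [3.139, 0.001, 1.159], 'force': [0.102, -0.586, -0.57], 'moment': [0.025, -0.01, 0.011], 'finger_force': 0.0, 'grip_width': 0.086}
collar 576 0.14359085031733948 ((0.4399069547653198, -0.19991061091423035), 0.03269074484705925)
rim plane [0.02514871 0.02395086 0.1343303 ]
body 4961 ((0.4407345950603485, -0.1988859325647354), 0.0653417706489563)
full 728 ((0.3924487829208374, 0.22843927145004272), 0.06497648358345032)
lidknob 20 ((0.530151903629303, -0.4704521894454956), 0.013776343315839767)
bell 397 ((0.4083505868911743, 0.45522958040237427), 0.05839480087161064)
```

View pics/f6.png

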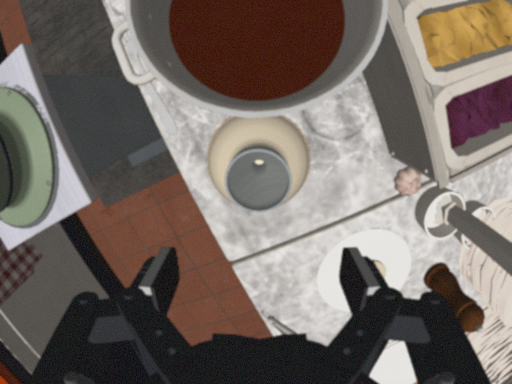

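The funnel sits upright and centred in the jar at (258,178), collar rim at 0.143 m as expected. The lid is on the plate, and the full jar hasn't moved.

```bash
python3 -c "
from h import *
print(workorder.job_done())"
```

```text
the job is handed in; nothing more can be done
None
```

The job is handed in: the next jar stands against the pot, its lid lies knob up on the side plate, and the funnel is seated in its mouth. My last measurements put all three within the given limits and the full jar where it started, but the hand-in returned no verdict.

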